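# Hang the keyhole holder plate on the sloped stand and draw it home

### The job

Pick up the white holder plate by its blue grip block, hang its two keyholes over the two brass screw heads on the sloped grey stand so that it lies flat on the face, then slide it down the slope, carrying the movable screws with it, until they reach their lower stop and it is fully home. Let go of it there, and leave the bottles and the timer standing where they are.

Things in the scene. Friction and masses are not known exactly. Their poses are not given: they have to be found in the camera images.
- holder_grip (a point): Loose white holder plate, 110 (x) x 160 (y) x 5 mm, 0.2-0.45 kg: grasp point on its blue grip block, 26 mm in front of the plate's back. Plate axes: z out of its front (up as it lies on the bench), x to its upper edge, y its width. Block 24 mm wide (y), x from -28 to +28 mm of here, 5 to 46 mm in front of the back. A lip 16 mm high (from the back) runs along the lower edge (-x).
- holder_back (a point): Middle of the plate's flat back, axes as for holder_grip, which lies at [-18, 0, 26] mm from here.
- holder_keyholes (a point): Point in the plate's back midway between its two keyholes, axes as for holder_grip, at [26, 0, -26] mm from it. At y = +55 and -55 mm of here are the centres of the wide round holes, 20 mm in diameter; from each a slot 10 mm wide runs up (+x). A screw at the slot's top end stands 18 mm above the wide hole's centre.
- face: Sloped face of the grey stand, 220 mm wide, rising away from the robot at 40 degrees; fixed, placed anew each time. x up the slope, y left, z square out of the face. Origin: point of the face surface where the middle of the plate's back (holder_back) must lie at the end, with axes parallel; the face reaches from x = -80 to +120 mm.
- screw_stop (a point): Point of the face midway between the two screws when at their lower stop (x = 26 mm of face; axes as face). Screws at y = +55 and -55 mm: brass heads 16 mm in diameter, 8 to 14 mm above the face, on 7 mm necks. They slide together along x in dark slots, 0 (hard stop) to 44 mm; start 4 to 40 mm up, not reported: find by touch or sight. They move with about 6 N and stay.
- timer: Small white bench timer with buttons, 62x66x19 mm, loose, lying flat; leave alone. Origin at the centre of its underside.
- orange_bottle: Orange bottle with a black spout, 65 mm diameter, 126 mm high, loose; leave alone. Origin at the centre of its underside.
- bottle_100: Clear bottle with a blue cap, 56 mm diameter, 105 mm high, loose; leave alone. Origin at the centre of its underside.

How it is judged:
By the outcome, as a careful person would: the job done as asked, in the order asked, and still so for the second after the job is handed in, with the robot touching nothing.
It also fails if it takes over 45 s, if anything falls off the work surface, if the arm or the gripper's body presses on something with over 40 N, if the wrist force passes 120 N, or if a joint passes its speed limit or range.

### The arm

A 6-joint arm with a two-finger parallel gripper is mounted at the origin on a cart in front of the work surface, level with it; the furniture and walls round the work are solid. World frame = base frame: x ahead of the robot, y to its left, z up, the work surface at z = 0. Lengths are in m, angles in rad, forces in N, time in s.
With the tool pointing down it reaches from about 0.35 to 0.85 m from the base axis. Payload 8.1 kg.
Tool frame: the origin (TCP) lies midway between the tips of the shut fingers; the grasp point (between the pads) lies 19 mm behind it; z points along the fingers, y is the line along which they close (so a half turn about z gives the same grasp; the last joint's range is limited). The gripper opens to 93 mm and grips with 3 to 60 N. Pads are 15 mm wide; open, the fingers measure 128 mm over their backs; the gripper's body (75 mm by 188 mm) begins 65 mm behind the grasp point.
Start: joints at [-1.338, 0.13, 1.488, -0, 1.523, -0.085], TCP at [0.188, -0.57, 0.219] pointing down, gripper open.
Joint ranges: [-2.96, 2.96], [-0.89, 2.26], [0.02, 2.5], [-1.34, 4.48], [0, 2.73], [-2.66, 2.66]. Speed limits (rad/s): [2.39, 2.39, 2.79, 3.14, 3.14, 3.14].

### API

Orientations are given as a rotation vector (axis times angle).
In Python, from plant import read_state, read_camera, get_calibration, close_job gives the robot as it stands.
- The arm moves only by the shell command python3 -m crank 'ROWS' [FORCE]. ROWS is JSON, a list that holds one entry, the list of rows, each a list of 7 numbers: the gripper's target within -1 to 1 (fully open at 1, half-way at 0, shut at -1), then the shift along the tool's x, y, z as a fraction of full scale, then the turn, a rotation vector about the tool's x, y, z as a fraction of full scale. In form: [[[grip, x, y, z, rx, ry, rz], ...]]. A call has exactly 5 rows; each row is the pose to reach, as a shift and turn from the pose commanded when the call began, along the tool's axes at that moment; what a row does not reach only later rows make up. Full scale, the value 1, is 0.5 m for a shift and 90 degrees for a turn. A row lasts 1/8 s, in which the tool goes at most 62.5 mm and 10.7 degrees, less where a joint would pass 70% of its speed; a pose out of reach is approached as far as the arm can. A call with a number of a shift or a turn outside -1 to 1 is refused whole. A call with a gripper value outside its range is refused whole. The fingers move at their own pace and stop on an object; FORCE is the grip in N (left out, the last holds). Time passes only in rows, so rows that repeat a pose let the fingers close, or fill a call up. It gives the time, the measured TCP pose, the force, the opening and the grip force at its end, in the units of the state.
- read_state(): the state, without advancing time (a new reading comes with each control period).
- read_camera(name): name is "scene" or "top"; returns the picture (400x640x3 uint8, red, green, blue); there is no depth.
- get_calibration(name): a dict with "fx", "fy", "cx", "cy" (pixels), "eye" and "orientation" of the camera in the world. Camera axes: x right, y down, z forward; pixel columns grow to the right and rows downward; lengths in m; the calibration is good to about 2 mm. A picture is of the moment at which its call begins. get_calibration takes no time and is no camera call.
- close_job(): hands the job in; it is judged then, once.
The state is a dict: "t": time; "q": joint angles; "dq": joint speeds; "joint_torque": joint torques, N m; "tool_pos": TCP position; "orientation": TCP orientation; "force": force on the tool from outside, world axes, zero at the start; "wrist_torque": the same for the moment, N m; "opening": finger opening in m; "gripper_force": force on a finger pad.
Only numpy, scipy, OpenCV 4.12 (cv2) and the standard library are available. Lean on these libraries where they do the work, as an engineer would, in place of code of your own. Each camera call takes 0.05 s, during which the arm holds its last target. There are 200 camera calls.

## Working session

There is one attempt and no reset: what is moved stays moved. The work goes in short steps, Python scripts to look and compute and a shell command to move; the robot and the scene stay as the last step left them, time stands still between calls to the robot, and variables do not carry over. Pictures are saved under pics/ and viewed, at most 10 in all, crops included, and the job is handed in when it is done.

```bash
mkdir -p pics; python3 - <<'E'
from plant import *
import cv2
for n in("scene","top"):
    cv2.imwrite(f"pics/{n}0.png",read_camera(n)[:,:,::-1]); print(n,get_calibration(n))
print(read_state())
E
```

```text
scene {'fx': 420.7691969193601, 'fy': 420.7691969193601, 'cx': 332.7936540718682, 'cy': 200.32850643789448, 'eye': array([0.01967708, 0.51107467, 0.74104738]), 'orientation': array([-1.06008552,  2.36440788, -1.04093982])}
top {'fx': 386.21807689147926, 'fy': 386.21807689147926, 'cx': 317.3127098049652, 'cy': 206.30244642823223, 'eye': array([0.48832035, 0.05225782, 1.12716353]), 'orientation': array([-2.172888  ,  2.1938104 , -0.11010557])}
{'t': 0.1, 'q': array([-1.33837815e+00,  1.31071342e-01,  1.48917361e+00, -7.86168620e-06,
        1.52300029e+00, -8.53863417e-02]), 'dq': array([ 0.00038551, -0.00091989, -0.00496658,  0.00110892,  0.00132727,
        0.00031432]), 'joint_torque': array([ 1.58123326e-03, -5.61339462e+01, -4.93095589e+01,  7.70801981e-02,
        2.90303794e-02, -7.79342372e-05]), 'tool_pos': array([ 0.18739623, -0.56944282,  0.21769912]), 'orientation': array([-3.10038666e+00, -4.96847895e-01,  2.02861096e-04]), 'force': array([-0.31041052,  0.52202455, -0.58593941]), 'wrist_torque': array([0.01935677, 0.02384786, 0.01521094]), 'gripper_force': 0.0, 'opening': 0.09324404460928072}
```

View pics/scene0.png

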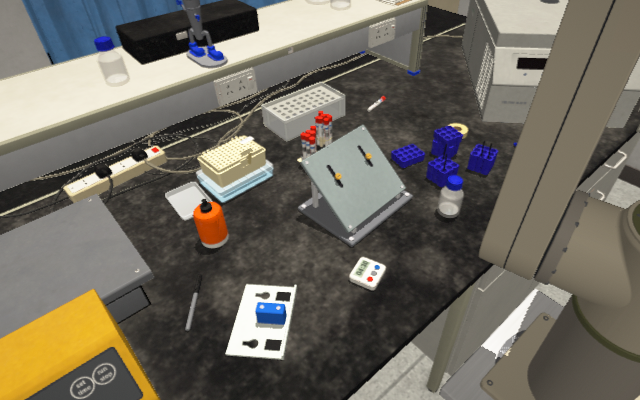

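View pics/top0.png

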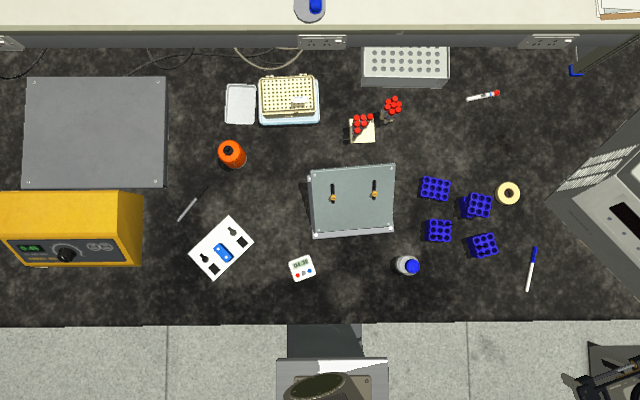

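The scene view shows the plate at about (263,320), the stand around (355,180), the timer at (368,273) and the bottles at (210,225) and (451,197). In the top view the plate is at (221,248) and the stand at (352,200). I'll enlarge these areas next.

```bash
cat > h.py <<'E'
import numpy as np, cv2
from scipy.spatial.transform import Rotation as R
from plant import *
def K(c): return np.array([[c['fx'],0,c['cx']],[0,c['fy'],c['cy']],[0,0,1]])
def ray(n,p):
    c=get_calibration(n); d=R.from_rotvec(c['orientation']).as_matrix()@np.linalg.solve(K(c),[p[0],p[1],1]); return c['eye'],d/np.linalg.norm(d)
def onz(n,p,z): o,d=ray(n,p); return o+d*(z-o[2])/d[2]
def tri(ps,pt):
    A=0;b=0
    for n,p in(("scene",ps),("top",pt)):
        o,d=ray(n,p);M=np.eye(3)-np.outer(d,d);A=A+M;b=b+M@o
    return np.linalg.solve(A,b)
def proj(n,X):
    c=get_calibration(n); x=K(c)@(R.from_rotvec(c['orientation']).as_matrix().T@(np.array(X)-c['eye'])); return x[:2]/x[2]
E
python3 - <<'E'
from h import *
s=cv2.imread("pics/scene0.png");t=cv2.imread("pics/top0.png")
f=lambda im,x,y,w,h:cv2.resize(im[y:y+h,x:x+w],(400,300),interpolation=cv2.INTER_CUBIC)
cv2.imwrite("pics/c1.png",np.vstack([np.hstack([f(t,180,210,80,60)*1,f(s,215,280,100,75)]),np.hstack([f(t,295,150,120,90),f(s,290,120,160,120)])]))
hsv=cv2.cvtColor(t,cv2.COLOR_BGR2HSV)
for nm,m in(("white",(hsv[...,2]>170)&(hsv[...,1]<60)),("blue",(hsv[...,0]>100)&(hsv[...,0]<125)&(hsv[...,1]>150)&(hsv[...,2]>80))):
    m=m.astype(np.uint8); m[:, :185]=0; m[:,260:]=0; m[:210]=0;m[285:]=0
    c=max(cv2.findContours(m,0,2)[0],key=cv2.contourArea); print(nm,cv2.minAreaRect(c),cv2.boxPoints(cv2.minAreaRect(c)).tolist())
E
```

```text
white ((220.52073669433594, 247.56712341308594), (37.860145568847656, 57.15153884887695), 46.273033142089844) [[186.78579711914062, 253.63967895507812], [228.08587646484375, 214.13525390625], [254.25567626953125, 241.49456787109375], [212.95559692382812, 280.9989929199219]]
blue ((222.75003051757812, 252.25003051757812), (19.798988342285156, 9.192387580871582), 45.0) [[212.50003051757812, 248.50003051757812], [219.00003051757812, 242.00003051757812], [233.00003051757812, 256.0000305175781], [226.50003051757812, 262.5000305175781]]
```

View pics/c1.png

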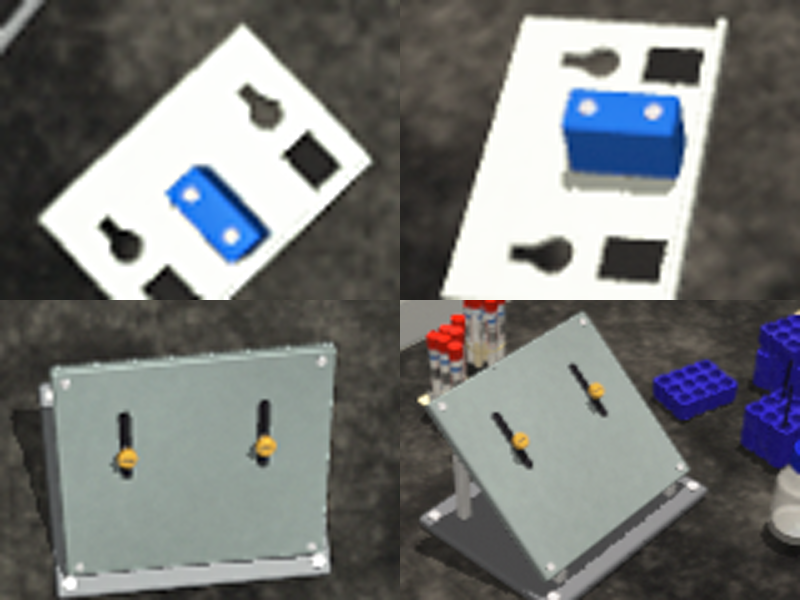

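The crops show that plate +x (the slot ends of the keyholes) points to the upper left of the top view, and the screws sit low in their slots. Next I'll triangulate the face bolts, slots and brass heads.

```bash
python3 - <<'E'
from h import *
s=cv2.imread("pics/scene0.png");t=cv2.imread("pics/top0.png")
def cents(im,mask,box,n=2):
    m=np.zeros(im.shape[:2],np.uint8);x,y,w,h=box;m[y:y+h,x:x+w]=mask[y:y+h,x:x+w]
    k,l,st,c=cv2.connectedComponentsWithStats(m);o=sorted(range(1,k),key=lambda i:-st[i,4])[:n];o.sort(key=lambda i:c[i,0]);return [c[i] for i in o],[st[i,4] for i in o]
def brass(im):
    h=cv2.cvtColor(im,cv2.COLOR_BGR2HSV);return (h[...,0]>10)&(h[...,0]<32)&(h[...,1]>120)&(h[...,2]>100)
bt=(305,170,85,60);bs=(310,140,75,60)
T,S=cents(t,brass(t),bt),cents(s,brass(s),bs);print("brass px",T,S)
H=[tri(a,b) for a,b in zip(S[0],T[0])];print("heads",np.round(H,4),np.linalg.norm(H[0]-H[1]))
bl=[(66,384,442,406),(322,361,584,320),(80,567,551,567),(312,547,682,468)]
B=np.array([tri((290+(c-400)/2.5,120+(d-300)/2.5),(295+a/3.3333,150+(b-300)/3.3333)) for a,b,c,d in bl]);print("bolts",np.round(B,4))
UL,UR,LL,LR=B
print("w",np.linalg.norm(UL-UR),np.linalg.norm(LL-LR),"h",np.linalg.norm(UL-LL),np.linalg.norm(UR-LR))
u=(UL+UR-LL-LR);u/=np.linalg.norm(u);l=UL+LL-UR-LR;l/=np.linalg.norm(l);print("slope",np.degrees(np.arcsin(u[2])),"yaw",np.degrees(np.arctan2(u[1],u[0])),"yaw from y",np.degrees(np.arctan2(-l[0],l[1])),l)
print("mid",B.mean(0))
# slots dark end pts, refined visually from crop (top: 124,412..128,478 ; 264,402..262,465)
for a,b,c,d in[(124,412,494,413),(264,402,571,365),(128,476,531,467),(262,463,605,414)]:
    print("slot",np.round(tri((290+(c-400)/2.5,120+(d-300)/2.5),(295+a/3.3333,150+(b-300)/3.3333)),4))
# plate
c=np.array([[186.79,253.64],[228.09,214.14],[254.26,241.49],[212.96,281.0]])
P=np.array([onz("top",p+0.5*0,0.005) for p in c]);print("plate",np.round(P,4),P.mean(0),[np.linalg.norm(P[i]-P[i-1]) for i in range(4)])
print("block top",onz("top",(222.75-1,252.25-1),0.046))
# block white dots on top: crop1 scale 5 offset 180,210 ; scene scale 4 offset 215,280
for a,b,c2,d in[(191,195,587,107),(231,236,653,111)]: print("dot",np.round(tri((215+(c2-400)/4,280+d/4),(180+a/5,210+b/5)),4))
E
```

```text
brass px ([array([332.62962963, 196.96296296]), array([374.21428571, 193.5       ])], [np.int32(27), np.int32(28)]) ([array([337.57575758, 175.93939394]), array([367.88888889, 155.7037037 ])], [np.int32(33), np.int32(27)])
heads [[ 0.6008 -0.0024  0.1182]
 [ 0.6092 -0.1119  0.1186]] 0.10980578465677351
bolts [[ 0.6537  0.0448  0.1526]
 [ 0.6689 -0.1527  0.1539]
 [ 0.5165  0.0331  0.0351]
 [ 0.5311 -0.165   0.0342]]
w 0.19811046387326894 0.19867955176550176 h 0.1809587181354843 0.18302069545380192
slope 40.656234022944325 yaw 4.978601437355159 yaw from y 4.313815113622341 [-7.52191299e-02  9.97166558e-01 -9.68383997e-04]
mid [ 0.59254103 -0.05997847  0.09395084]
slot [ 0.6343 -0.0009  0.1318]
slot [ 0.6416 -0.1102  0.132 ]
slot [ 0.5879 -0.0059  0.0908]
slot [ 0.597  -0.1147  0.0931]
plate [[0.4531 0.4128 0.005 ]
 [0.5657 0.2956 0.005 ]
 [0.4859 0.2195 0.005 ]
 [0.3746 0.3368 0.005 ]] [0.46981689 0.31617089 0.005     ] [np.float64(0.10921710559622222), np.float64(0.16253613837377168), np.float64(0.11031684200458113), np.float64(0.16171289366817695)]
block top [0.45992501 0.30321847 0.046     ]
dot [0.4667 0.314  0.0452]
dot [0.4438 0.2915 0.0449]
```

```bash
cat > g.py <<'E'
import sys
from h import *
def Rz(y): return R.from_euler('z',y,degrees=True)
YF=4.4
RF=(Rz(YF)*R.from_euler('y',-40,degrees=True))       # face axes
O=np.array([0.578,-0.0604,0.081])
FLIP=R.from_matrix(np.diag([1,-1,-1]))             # plate axes -> tool axes
def facepose(x,y,z): # holder_back at (x,y,z) mm of face -> TCP pose
    return O+RF.apply(np.array([x-18,y,z+7])/1000), RF*FLIP
def rel(p,r,frm=None):
    s=read_state(); p0,r0=(s['tool_pos'],R.from_rotvec(s['orientation'])) if frm is None else frm
    d=r0.inv().apply(np.array(p)-p0)/0.5; w=(r0.inv()*r).as_rotvec()/(np.pi/2)
    return np.round(d,4).tolist()+np.round(w,4).tolist()
E
python3 - <<'E'
from g import *
r=Rz(43.9)*FLIP
s=read_state();f=(s['tool_pos'],R.from_rotvec(s['orientation']))
W=[([.36,-.30,.25],f[1]),([.40,.0,.27],r),([.456,.3033,.15],r)]
for p,q in W: print(rel(p,q,f)); f=(np.array(p),q)
E
```

```text
[0.4963, -0.4041, -0.0639, 0.0, 0.0, 0.0]
[0.2635, -0.545, -0.0391, -0.001, -0.0003, -0.2855]
[0.5013, -0.3594, 0.24, 0.0, 0.0, 0.0]
```

```bash
python3 -m crank '[[[1,0.1,-0.08,-0.013,0,0,0],[1,0.2,-0.16,-0.026,0,0,0],[1,0.3,-0.24,-0.039,0,0,0],[1,0.4,-0.32,-0.052,0,0,0],[1,0.49,-0.39,-0.064,0,0,0]]]' 60
python3 -m crank '[[[1,0.053,-0.11,-0.008,0,0,-0.06],[1,0.106,-0.22,-0.016,0,0,-0.12],[1,0.16,-0.33,-0.024,0,0,-0.18],[1,0.212,-0.44,-0.032,0,0,-0.24],[1,0.264,-0.545,-0.039,-0.001,0,-0.286]]]'
python3 - <<'E'
from g import *
print(rel([.456,.3033,.12],Rz(43.9)*FLIP))
E
```

```text
t: 0.72
tool_pos: [0.3586, -0.3081, 0.2503]
orientation: [-3.102, -0.496, 0.0]
force: [1.2, -1.1, 0.2]
opening: 0.0931
gripper_force: 0.0
t: 1.35
tool_pos: [0.398, -0.008, 0.2699]
orientation: [2.91, 1.179, 0.001]
force: [0.6, -0.1, 0.4]
opening: 0.0928
gripper_force: 0.0
[0.5165, -0.367, 0.2991, 0.0012, 0.0001, 0.0021]
```

```bash
python3 -m crank '[[[1,0.09,-0.064,0.03,0,0,0],[1,0.18,-0.128,0.06,0,0,0],[1,0.27,-0.192,0.1,0,0,0],[1,0.36,-0.256,0.15,0,0,0],[1,0.44,-0.313,0.2,0,0,0]]]'
python3 - <<'E'
from g import *
print(rel([.456,.3033,.12],Rz(43.9)*FLIP),rel([.456,.3033,.009],Rz(43.9)*FLIP))
E
```

```text
t: 1.98
tool_pos: [0.4479, 0.2574, 0.1686]
orientation: [2.911, 1.176, 0.0]
force: [1.4, -1.0, 0.4]
opening: 0.0929
gripper_force: 0.0
[0.0754, -0.0551, 0.097, 0.001, 0.0002, 0.001] [0.0755, -0.0554, 0.319, 0.001, 0.0002, 0.001]
```

```bash
python3 -m crank '[[[1,0.04,-0.03,0.05,0,0,0],[1,0.0755,-0.0554,0.12,0,0,0],[1,0.0755,-0.0554,0.2,0,0,0],[1,0.0755,-0.0554,0.28,0,0,0],[1,0.0755,-0.0554,0.321,0,0,0]]]'
python3 -m crank '[[[1,0,0,0,0,0,0],[-1,0,0,0,0,0,0],[-1,0,0,0,0,0,0],[-1,0,0,0,0,0,0],[-1,0,0,0,0,0,0]]]' 60
python3 - <<'E'
from g import *
print(rel([.456,.3033,.007],Rz(43.9)*FLIP))
E
```

```text
t: 2.6
tool_pos: [0.4541, 0.3002, 0.0058]
orientation: [2.911, 1.175, -0.007]
force: [-0.3, 0.0, 0.7]
opening: 0.0927
gripper_force: 0.0
t: 3.22
tool_pos: [0.4563, 0.3013, 0.0092]
orientation: [2.912, 1.175, 0.001]
force: [0.9, 0.2, 0.4]
opening: 0.0574
gripper_force: 0.0
[0.0024, -0.0034, 0.0044, 0.001, 0.0001, 0.0005]
```

```bash
python3 -m crank '[[[-1,0.002,-0.003,0.003,0,0,0],[-1,0.002,-0.003,0.003,0,0,0],[-1,0.002,-0.003,0.003,0,0,0],[-1,0.002,-0.003,0.003,0,0,0],[-1,0.002,-0.003,0.003,0,0,0]]]' 60
python3 -m crank '[[[-1,0,0,0,0,0,0],[-1,0,0,0,0,0,0],[-1,0,0,0,0,0,0],[-1,0,0,0,0,0,0],[-1,0,0,-0.02,0,0,0]]]' 60
python3 - <<'E'
from g import *
s=read_state();print(s['tool_pos'],s['force'],s['opening'],s['gripper_force'])
t=read_camera("top")[:,:,::-1];cv2.imwrite("pics/top1.png",t)
E
```

```text
t: 3.85
tool_pos: [0.4559, 0.303, 0.0075]
orientation: [2.912, 1.175, 0.0]
force: [0.3, 0.5, -0.7]
opening: 0.0236
gripper_force: 60.0
t: 4.47
tool_pos: [0.4546, 0.3022, 0.0165]
orientation: [2.911, 1.175, -0.004]
force: [0.1, -0.9, -3.4]
opening: 0.0237
gripper_force: 60.0
[0.45461194 0.30223857 0.01654958] [ 0.07842039 -0.92427495 -3.38577544] 0.023661465281809728 59.98131036758423
```

```bash
python3 - <<'E'
from g import *
r=Rz(43.9)*FLIP
f=None
p1=np.array([.44,.28,.27]);print(rel(p1,r))
p2,r2=facepose(37,0,80);print(p2);p3=np.array([.46,.05,.28]);
print(rel(p3,Rz(YF)*FLIP,(p1,r)));print(rel(p2,r2,(p3,Rz(YF)*FLIP)))
E
```

```text
[-0.0551, 0.0118, -0.5026, 0.001, 0.0004, 0.0006]
[ 0.53675424 -0.06357369  0.15985883]
[-0.2901, 0.3592, -0.02, 0.0, 0.0, 0.4389]
[0.1356, 0.2383, 0.2403, 0.0, 0.4444, -0.0]
```

```bash
python3 -m crank '[[[-1,-0.01,0,-0.1,0,0,0],[-1,-0.02,0.003,-0.2,0,0,0],[-1,-0.03,0.006,-0.3,0,0,0],[-1,-0.04,0.009,-0.4,0,0,0],[-1,-0.055,0.012,-0.5,0,0,0]]]' 60
python3 -m crank '[[[-1,-0.058,0.07,-0.004,0,0,0.087],[-1,-0.116,0.14,-0.008,0,0,0.175],[-1,-0.174,0.21,-0.012,0,0,0.263],[-1,-0.232,0.285,-0.016,0,0,0.351],[-1,-0.29,0.359,-0.02,0,0,0.439]]]'
python3 -m crank '[[[-1,0,0.05,0,0,0.09,0],[-1,0,0.1,0.02,0,0.18,0],[-1,0.03,0.15,0.06,0,0.27,0],[-1,0.07,0.19,0.1,0,0.36,0],[-1,0.1,0.23,0.15,0,0.444,0]]]'
python3 - <<'E'
from g import *
print(rel(*facepose(37,0,60)))
cv2.imwrite("pics/s2.png",read_camera("scene")[:,:,::-1])
cv2.imwrite("pics/t2.png",read_camera("top")[:,:,::-1])
E
```

```text
t: 5.15
tool_pos: [0.4396, 0.2796, 0.2694]
orientation: [2.912, 1.175, 0.001]
force: [0.8, 0.5, -3.4]
opening: 0.0235
gripper_force: 60.0
t: 5.78
tool_pos: [0.46, 0.0486, 0.2782]
orientation: [3.138, 0.115, 0.002]
force: [0.8, 0.5, -2.8]
opening: 0.0238
gripper_force: 60.0
t: 6.4
tool_pos: [0.5195, -0.0618, 0.2036]
orientation: [-2.925, -0.114, -1.074]
force: [0.6, 1.7, -3.9]
opening: 0.0239
gripper_force: 60.0
[-0.0308, 0.0059, 0.1288, 0.0017, -0.0036, 0.0015]
```

View pics/s2.png

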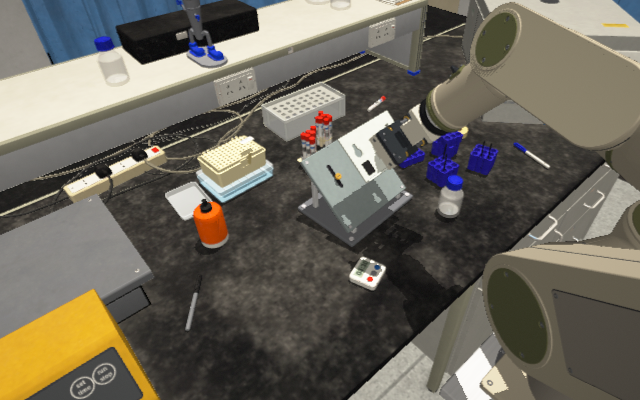

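The plate is held parallel to the face. Its left keyhole is near (350,217) and the left screw head near (338,176). I'll move closer before measuring.

```bash
python3 -m crank '[[[-1,-0.006,0.001,0.026,0,0,0],[-1,-0.012,0.002,0.052,0.001,-0.001,0],[-1,-0.018,0.003,0.078,0.001,-0.003,0.001],[-1,-0.024,0.005,0.104,0.0017,-0.0036,0.0015],[-1,-0.031,0.006,0.129,0.0017,-0.0036,0.0015]]]' 60
python3 - <<'E'
from g import *
print(rel(*facepose(37,0,30)))
s=read_camera("scene")[:,:,::-1];t=read_camera("top")[:,:,::-1]
cv2.imwrite("pics/s3.png",s);cv2.imwrite("pics/t3.png",t)
f=lambda im,x,y,w,h:cv2.resize(im[y:y+h,x:x+w],(400,600),interpolation=cv2.INTER_CUBIC)
cv2.imwrite("pics/c3.png",np.hstack([f(t,300,140,100,150),f(s,300,110,120,180)]))
E
```

```text
t: 7.12
tool_pos: [0.5501, -0.0611, 0.1459]
orientation: [-2.927, -0.115, -1.056]
force: [-0.0, -0.4, -2.8]
opening: 0.0238
gripper_force: 60.0
[-0.0023, 0.0031, 0.0613, -0.0017, 0.0035, 0.0005]
```

View pics/c3.png

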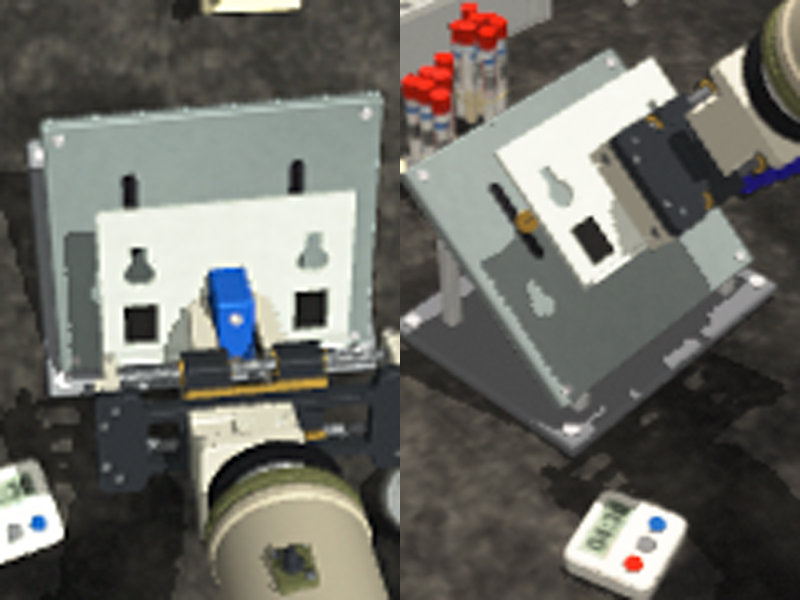

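The top crop shows the plate's upper corners at crop (98,212) and (355,190), and the left wide hole at (138,266). The scene crop has matching corners at (498,153) and (652,60), and the hole at (560,190). I'll triangulate them and compare with the tool pose.

```bash
python3 - <<'E'
from g import *
s=read_state();p0,r0=s['tool_pos'],R.from_rotvec(s['orientation'])
rp=r0*FLIP.inv()
tt=lambda a,b:(300+a/4,140+b/4); ss=lambda c,d:(300+(c-400)/3.3333,110+d/3.3333)
for n,a,b,c,d,ex in[("UL",98,212,498,153,(55,80,3)),("UR",355,190,652,60,(55,-80,3)),("hole",138,266,560,190,(8,55,5)),("win",141,323,594,240,None)]:
    X=tri(ss(c,d),tt(a,b)); q=rp.inv().apply(X-p0)*1000-[18,0,-7]+[0,0,0]
    print(n,np.round(X,4),"plate-frame by tool",np.round(q,1),"nominal",ex,"face",np.round(RF.inv().apply(X-O)*1000,1))
H=np.array([[.6008,-.0024,.1182],[.6092,-.1119,.1186]]);print("heads face",RF.inv().apply(H-O)*1000)
# same top-view measurement of hole vs. head: predicted head px in plane
E
```

```text
UL [0.6026 0.0206 0.1868] plate-frame by tool [55.2 76.9  1.7] nominal (55, 80, 3) face [91.5 78.9 61.3]
UR [ 0.6149 -0.1382  0.1853] plate-frame by tool [ 54.3 -82.4   1.2] nominal (55, -80, 3) face [ 90.6 -80.4  60.1]
hole [ 0.5709 -0.0056  0.1601] plate-frame by tool [12.2 53.2  2.7] nominal (8, 55, 5) face [48.6 55.2 62.5]
win [ 0.5371 -0.0076  0.1357] plate-frame by tool [-29.4  53.9   5.4] nominal None face [ 7.  55.8 65.6]
heads face [[ 44.73470704  56.07986579  11.02427498]
 [ 44.97229526 -53.74185042  11.34707771]]
```

```bash
python3 - <<'E'
from g import *
print(rel(*facepose(37,2.2,20)))
E
```

```text
[0.0018, -0.0002, 0.0797, -0.0024, 0.005, -0.0]
```

```bash
python3 -m crank '[[[-1,0.001,-0.001,0.02,-0.001,0.002,0],[-1,0.0018,-0.0014,0.04,-0.0024,0.005,0],[-1,0.0018,-0.0014,0.06,-0.0024,0.005,0],[-1,0.0018,-0.0014,0.08,-0.0024,0.005,0],[-1,0.0018,-0.0014,0.08,-0.0024,0.005,0]]]' 60
python3 - <<'E'
from g import *
s=read_camera("scene")[:,:,::-1];t=read_camera("top")[:,:,::-1];print(rel(*facepose(37,2.8,20)))
cv2.imwrite("pics/s4.png",s);cv2.imwrite("pics/t4.png",t)
f=lambda im,x,y,w,h,W,H:cv2.resize(im[y:y+h,x:x+w],(W,H),interpolation=cv2.INTER_CUBIC)
cv2.imwrite("pics/c4.png",np.hstack([f(t,305,155,100,100,500,500),f(s,315,130,60,100,300,500)]))
E
```

```text
t: 7.85
tool_pos: [0.5747, -0.0583, 0.1124]
orientation: [-2.926, -0.11, -1.066]
force: [-0.9, 0.2, -3.5]
opening: 0.0235
gripper_force: 60.0
[0.001, -0.0016, -0.0005, 0.0009, -0.0011, -0.0006]
```

View pics/c4.png

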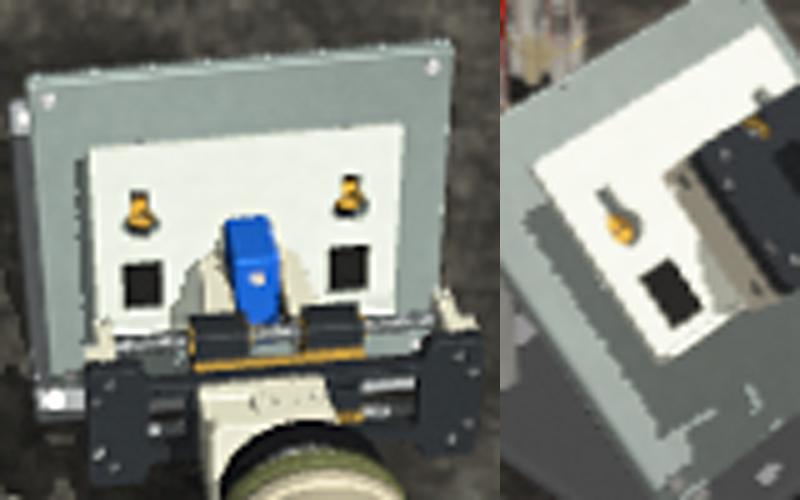

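Both heads can be seen through the wide holes, at about (140,212) and (349,195) in the top crop, so alignment looks good. I'll lower in small steps and watch the force.

```bash
python3 -m crank '[[[-1,0.0005,-0.0006,0.004,0,0,0],[-1,0.001,-0.001,0.008,0,0,0],[-1,0.001,-0.001,0.012,0,0,0],[-1,0.001,-0.001,0.015,0,0,0],[-1,0.001,-0.001,0.015,0,0,0]]]' 60
python3 - <<'E'
from g import *
s=read_state();print("face-force",RF.inv().apply(s['force']),s['wrist_torque']);print(rel(*facepose(37,2.8,12)))
E
```

```text
t: 8.57
tool_pos: [0.58, -0.0579, 0.1079]
orientation: [-2.926, -0.11, -1.068]
force: [-0.4, 0.4, -3.5]
opening: 0.024
gripper_force: 60.0
face-force [-2.49515354  0.42736    -2.47729454] [-0.04244863  0.70369344 -0.01326979]
[0.0001, -0.0009, 0.0004, 0.001, -0.0012, -0.0007]
```

```bash
python3 -m crank '[[[-1,0,0,0.002,0,0,0],[-1,0,0,0.004,0,0,0],[-1,0,0,0.006,0,0,0],[-1,0,0,0.008,0,0,0],[-1,0,0,0.008,0,0,0]]]' 60
python3 - <<'E'
from g import *
s=read_state();print("face-force",RF.inv().apply(s['force']),s['wrist_torque']);print(rel(*facepose(37,2.8,8)))
E
```

```text
t: 9.2
tool_pos: [0.5826, -0.0577, 0.1049]
orientation: [-2.926, -0.11, -1.068]
force: [-0.6, -0.4, -3.9]
opening: 0.0237
gripper_force: 60.0
face-force [-2.94873983 -0.38085201 -2.5792233 ] [-0.06482691  0.6470897   0.00289224]
[-0.0001, -0.0009, 0.0005, 0.0011, -0.0013, -0.0006]
```

```bash
python3 -m crank '[[[-1,0,0,0.003,0,0,0],[-1,0,0,0.006,0,0,0],[-1,0,0,0.009,0,0,0],[-1,0,0,0.012,0,0,0],[-1,0,0,0.012,0,0,0]]]' 60
python3 - <<'E'
from g import *
s=read_state();print("face-force",RF.inv().apply(s['force']),s['wrist_torque']);print(rel(*facepose(37,2.8,2)))
E
```

```text
t: 9.82
tool_pos: [0.5864, -0.0574, 0.1002]
orientation: [-2.926, -0.11, -1.068]
force: [-0.0, 0.5, -3.3]
opening: 0.0233
gripper_force: 60.0
face-force [-2.11475113  0.46224027 -2.50477996] [0.00306401 0.75420946 0.00793435]
[0.0001, -0.0008, 0.0003, 0.001, -0.0012, -0.0006]
```

```bash
python3 -m crank '[[[-1,0,0,0.001,0,0,0],[-1,0,0,0.002,0,0,0],[-1,0,0,0.003,0,0,0],[-1,0,0,0.004,0,0,0],[-1,0,0,0.004,0,0,0]]]' 60
python3 - <<'E'
from g import *
s=read_state();print("face-force",RF.inv().apply(s['force']),s['wrist_torque']);print(rel(*facepose(37,2.8,0)))
E
```

```text
t: 10.45
tool_pos: [0.5873, -0.0574, 0.0999]
orientation: [-2.926, -0.112, -1.067]
force: [-42.5, -1.4, 27.3]
opening: 0.0236
gripper_force: 60.0
face-force [-14.95235734   1.83300624  48.2007074 ] [0.55954766 2.88514514 0.57331417]
[-0.0008, -0.001, 0.0026, 0.0006, -0.001, 0.0001]
```

```bash
python3 -m crank '[[[-1,0,0,-0.002,0,0,0],[-1,-0.006,0,-0.002,0,0,0],[-1,-0.012,0,-0.002,0,0,0],[-1,-0.018,0,-0.002,0,0,0],[-1,-0.02,0,-0.002,0,0,0]]]' 60
python3 - <<'E'
from g import *
s=read_state();print("face-force",RF.inv().apply(s['force']),s['wrist_torque']);print(rel(*facepose(27,2.8,1)))
E
```

```text
t: 11.08
tool_pos: [0.58, -0.0582, 0.094]
orientation: [-2.925, -0.11, -1.071]
force: [-2.2, 0.1, 5.1]
opening: 0.0238
gripper_force: 60.0
face-force [1.6563561  0.27913281 5.31552391] [0.5113926  0.28127047 0.07837823]
[-0.002, -0.0015, 0.0011, 0.0014, -0.0023, -0.0007]
```

```bash
python3 -m crank '[[[-1,-0.005,0,0,0,0,0],[-1,-0.011,0,0,0,0,0],[-1,-0.016,0,0,0,0,0],[-1,-0.02,0,0,0,0,0],[-1,-0.02,0,0,0,0,0]]]' 60
python3 - <<'E'
from g import *
s=read_state();print("face-force",RF.inv().apply(s['force']),s['wrist_torque']);print(rel(*facepose(17,2.8,1)))
E
python3 -m crank '[[[-1,-0.004,0,0,0,0,0],[-1,-0.008,0,0,0,0,0],[-1,-0.012,0,0,0,0,0],[-1,-0.016,0,0,0,0,0],[-1,-0.016,0,0,0,0,0]]]' 60
python3 - <<'E'
from g import *
s=read_state();print("face-force",RF.inv().apply(s['force']),s['wrist_torque']);print(rel(*facepose(9,2.8,1)))
E
```

```text
t: 11.7
tool_pos: [0.5726, -0.0589, 0.0878]
orientation: [-2.925, -0.11, -1.072]
force: [-0.3, -1.7, 4.7]
opening: 0.0239
gripper_force: 60.0
face-force [ 2.73708166 -1.63209788  3.89391982] [ 0.32936136 -0.06034301  0.27713311]
[-0.0028, -0.0018, 0.0012, 0.0017, -0.0027, -0.0004]
t: 12.32
tool_pos: [0.5666, -0.0595, 0.0828]
orientation: [-2.925, -0.11, -1.072]
force: [0.2, -0.3, 6.7]
opening: 0.0236
gripper_force: 60.0
face-force [ 4.43432071 -0.34857198  5.03377884] [ 0.33798599 -0.31022388  0.25596794]
[-0.003, -0.002, 0.0013, 0.0018, -0.0028, -0.0003]
```

```bash
python3 -m crank '[[[-1,-0.004,0,0,0,0,0],[-1,-0.008,0,0,0,0,0],[-1,-0.011,0,0,0,0,0],[-1,-0.014,0,0,0,0,0],[-1,-0.014,0,0,0,0,0]]]' 60
python3 - <<'E'
from g import *
t=read_camera("top")[:,:,::-1];S=read_camera("scene")[:,:,::-1]
s=read_state();print("face-force",RF.inv().apply(s['force']),s['wrist_torque']);print(rel(*facepose(2,2.8,1)))
f=lambda im,x,y,w,h,W,H:cv2.resize(im[y:y+h,x:x+w],(W,H),interpolation=cv2.INTER_CUBIC)
cv2.imwrite("pics/c5.png",np.hstack([f(t,305,155,100,100,500,500),f(S,315,130,60,100,300,500)]))
h=cv2.cvtColor(np.ascontiguousarray(t),cv2.COLOR_BGR2HSV);m=((h[...,0]>10)&(h[...,0]<32)&(h[...,1]>120)&(h[...,2]>100)).astype(np.uint8);m[:170]=0;m[216:]=0;m[:,:305]=0;m[:,390:]=0
k,l,st,c=cv2.connectedComponentsWithStats(m)
for i in range(1,k):
    if st[i,4]>4:
        o,d=ray("top",c[i]);n=RF.apply([0,0,1]);X=o+d*((O+n*.012-o)@n)/(d@n);print(st[i,4],c[i],RF.inv().apply(X-O)*1000)
E
```

```text
t: 12.95
tool_pos: [0.5613, -0.0599, 0.0784]
orientation: [-2.925, -0.11, -1.072]
force: [0.2, -1.1, 7.1]
opening: 0.0239
gripper_force: 60.0
face-force [ 5.39381416 -1.00713334  4.91705932] [ 0.39544399 -0.35012506  0.36992112]
[-0.0031, -0.002, 0.0013, 0.0018, -0.0028, -0.0003]
23 [373.86956522 198.04347826] [ 30.53155811 -53.47376299  12.        ]
25 [332.92 201.8 ] [29.71440034 55.77042284 12.        ]
```

View pics/c5.png

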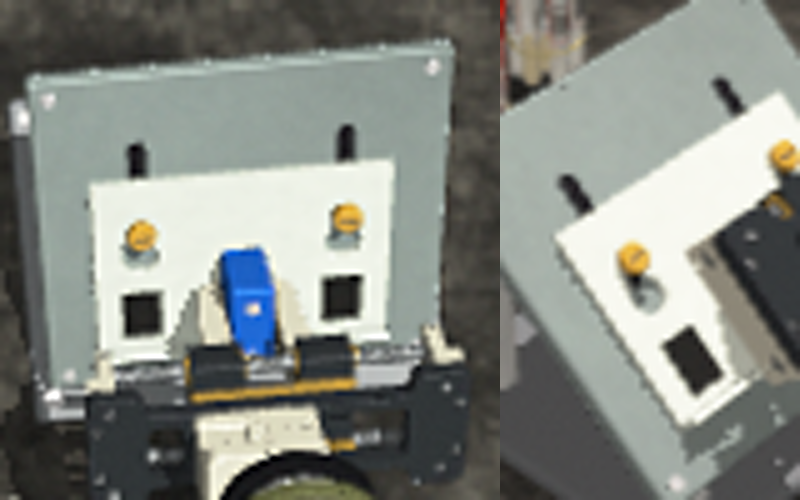

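The heads now sit at the slot tops in front of the plate, and the screws have been carried down to about 30 mm, leaving roughly 4 mm to the stop. I'll push until I feel it.

```bash
python3 -m crank '[[[-1,-0.002,0,0,0,0,0],[-1,-0.004,0,0,0,0,0],[-1,-0.006,0,0,0,0,0],[-1,-0.007,0,0,0,0,0],[-1,-0.007,0,0,0,0,0]]]' 60
python3 - <<'E'
from g import *
s=read_state();print("face-force",RF.inv().apply(s['force']));print(rel(*facepose(0,2.8,1)))
E
python3 -m crank '[[[-1,-0.001,0,0,0,0,0],[-1,-0.002,0,0,0,0,0],[-1,-0.002,0,0,0,0,0],[-1,-0.002,0,0,0,0,0],[-1,-0.002,0,0,0,0,0]]]' 60
python3 - <<'E'
from g import *
s=read_state();print("face-force",RF.inv().apply(s['force']));print(rel(*facepose(0,2.8,1)))
E
```

```text
t: 13.68
tool_pos: [0.5593, -0.0601, 0.0768]
orientation: [-2.925, -0.11, -1.074]
force: [6.7, 0.8, 3.8]
opening: 0.0231
gripper_force: 60.0
face-force [ 7.59646345  0.25374886 -1.44537132]
[-0.0021, -0.0022, 0.0015, 0.002, -0.0037, -0.0002]
t: 14.3
tool_pos: [0.5591, -0.0602, 0.0768]
orientation: [-2.925, -0.11, -1.076]
force: [12.9, 3.2, 2.4]
opening: 0.0238
gripper_force: 60.0
face-force [11.5947138   2.17657269 -6.62189415]
[-0.0018, -0.0024, 0.0018, 0.0022, -0.0045, -0.0001]
```

```bash
python3 -m crank '[[[-1,-0.001,0,0.001,0,0,0],[-1,-0.002,0,0.002,0,0,0],[-1,-0.003,0,0.002,0,0,0],[-1,-0.004,0,0.002,0,0,0],[-1,-0.004,0,0.002,0,0,0]]]' 60
python3 - <<'E'
from g import *
s=read_state();print("face-force",RF.inv().apply(s['force']),s['wrist_torque']);print(rel(*facepose(0,2.8,1)))
t=read_camera("top")[:,:,::-1]
h=cv2.cvtColor(np.ascontiguousarray(t),cv2.COLOR_BGR2HSV);m=((h[...,0]>10)&(h[...,0]<32)&(h[...,1]>120)&(h[...,2]>100)).astype(np.uint8);m[:170]=0;m[216:]=0;m[:,:305]=0;m[:,390:]=0
k,l,st,c=cv2.connectedComponentsWithStats(m)
for i in range(1,k):
    if st[i,4]>4:
        o,d=ray("top",c[i]);n=RF.apply([0,0,1]);X=o+d*((O+n*.012-o)@n)/(d@n);print(st[i,4],c[i],RF.inv().apply(X-O)*1000)
E
```

```text
t: 14.92
tool_pos: [0.5594, -0.0603, 0.0767]
orientation: [-2.923, -0.111, -1.08]
force: [2.6, 3.8, 15.2]
opening: 0.024
gripper_force: 60.0
face-force [12.01426139  3.54449214  9.81138952] [ 1.24716316 -1.39188465  1.21847568]
[-0.0021, -0.0026, 0.0013, 0.0021, -0.006, 0.0003]
24 [374.         198.70833333] [ 28.35725357 -53.88014741  12.        ]
25 [332.96 202.4 ] [27.77634367 55.73150347 12.        ]
```

```bash
python3 -m crank '[[[-1,-0.003,0,0,0,0,0],[-1,-0.006,0,0,0,0,0],[-1,-0.009,0,0,0,0,0],[-1,-0.012,0,0,0,0,0],[-1,-0.012,0,0,0,0,0]]]' 60
python3 - <<'E'
from g import *
s=read_state();print("face-force",RF.inv().apply(s['force']),s['wrist_torque']);print(rel(*facepose(0,2.8,1)))
t=read_camera("top")[:,:,::-1]
h=cv2.cvtColor(np.ascontiguousarray(t),cv2.COLOR_BGR2HSV);m=((h[...,0]>10)&(h[...,0]<32)&(h[...,1]>120)&(h[...,2]>100)).astype(np.uint8);m[:170]=0;m[216:]=0;m[:,:305]=0;m[:,390:]=0
k,l,st,c=cv2.connectedComponentsWithStats(m)
for i in range(1,k):
    if st[i,4]>4:
        o,d=ray("top",c[i]);n=RF.apply([0,0,1]);X=o+d*((O+n*.012-o)@n)/(d@n);print(st[i,4],c[i],RF.inv().apply(X-O)*1000)
E
```

```text
t: 15.6
tool_pos: [0.5583, -0.0611, 0.077]
orientation: [-2.92, -0.111, -1.092]
force: [28.0, 12.5, 10.7]
opening: 0.0235
gripper_force: 60.0
face-force [ 28.99557355  10.29091719 -10.3751126 ] [ 1.52666074 -4.70904459  1.46151994]
[-0.0007, -0.004, 0.0031, 0.0033, -0.0109, 0.0005]
23 [374.         198.82608696] [ 27.97796994 -53.89021818  12.        ]
24 [333.  202.5] [27.44374989 55.63646794 12.        ]
```

```bash
python3 -m crank '[[[-1,0.004,0,0,0,0,0],[-1,0.008,0,0,0,0,0],[-1,0.012,-0.0005,0,0,0,0],[-1,0.013,-0.001,0,0,0,0],[-1,0.013,-0.001,0,0,0,0]]]' 60
python3 - <<'E'
from g import *
s=read_state();print("face-force",RF.inv().apply(s['force']),s['wrist_torque']);print(rel(*facepose(0,2.8,1)))
E
```

```text
t: 16.27
tool_pos: [0.5594, -0.0609, 0.0767]
orientation: [-2.925, -0.111, -1.08]
force: [-6.6, -3.5, 21.4]
opening: 0.0236
gripper_force: 60.1
face-force [ 8.4831184  -2.98554896 20.76000164] [ 0.33033783 -0.58521958  0.70139523]
[-0.0019, -0.0038, 0.0013, 0.0033, -0.0056, 0.0006]
```

```bash
python3 -m crank '[[[-1,0.003,0,-0.001,0,0,0],[-1,0.003,0,-0.001,0,0,0],[0.3,0.003,0,-0.001,0,0,0],[0.3,0.003,0,-0.001,0,0,0],[0.3,0.003,0,-0.001,0,0,0]]]' 10
python3 -m crank '[[[0.3,0,0,0,0,0,0],[0.3,0,0,0,0,0,0],[0.3,0,0,0,0,0,0],[0.3,0,0,-0.01,0,0,0],[0.3,0,0,-0.02,0,0,0]]]'
python3 -m crank '[[[0.3,0,0,-0.03,0,0,0],[0.3,0,0,-0.06,0,0,0],[0.3,0,0,-0.12,0,0,0],[0.3,0,0,-0.18,0,0,0],[0.3,0,0,-0.25,0,0,0]]]'
python3 - <<'E'
from g import *
t=read_camera("top")[:,:,::-1];S=read_camera("scene")[:,:,::-1]
f=lambda im,x,y,w,h,W,H:cv2.resize(im[y:y+h,x:x+w],(W,H),interpolation=cv2.INTER_CUBIC)
cv2.imwrite("pics/c6.png",np.hstack([f(t,295,150,110,150,400,545),f(S,290,120,110,150,400,545)]))
h=cv2.cvtColor(np.ascontiguousarray(t),cv2.COLOR_BGR2HSV);m=((h[...,0]>10)&(h[...,0]<32)&(h[...,1]>120)&(h[...,2]>100)).astype(np.uint8);m[:170]=0;m[216:]=0;m[:,:305]=0;m[:,390:]=0
k,l,st,c=cv2.connectedComponentsWithStats(m)
print([(st[i,4],c[i]) for i in range(1,k) if st[i,4]>4])
E
```

```text
t: 16.9
tool_pos: [0.5565, -0.0588, 0.0727]
orientation: [-2.926, -0.11, -1.066]
force: [0.7, 0.0, -0.4]
opening: 0.0494
gripper_force: 0.0
t: 17.52
tool_pos: [0.5506, -0.0596, 0.0817]
orientation: [-2.926, -0.11, -1.068]
force: [-0.5, 0.1, -0.1]
opening: 0.0606
gripper_force: 0.0
t: 18.15
tool_pos: [0.4895, -0.0727, 0.1783]
orientation: [-2.926, -0.115, -1.043]
force: [-5.4, 7.3, 9.1]
opening: 0.0606
gripper_force: 0.0
[(np.int32(24), array([374.        , 198.70833333])), (np.int32(25), array([332.96, 202.4 ]))]
```

View pics/c6.png

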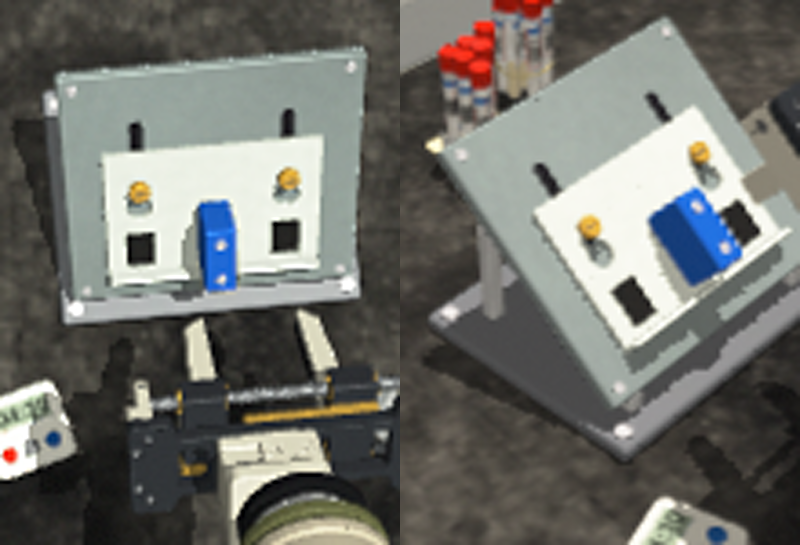

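The plate hangs on both screws, lies flat and has been released. I'll check its position, the force reading and the bystander objects.

```bash
python3 - <<'E'
from g import *
s=read_state();print(s['t'],s['tool_pos'],s['force'],s['dq'])
k=400/110;tt=lambda a,b:(295+a/k,150+b/k); ss=lambda c,d:(290+(c-400)/k,120+d/k)
for a,b,c,d in[(103,155,535,212),(323,136,693,108)]: print("corner",RF.inv().apply(tri(ss(c,d),tt(a,b))-O)*1000)
for a,b,c,d in[(139,192,590,228),(289,180,699,153)]: print("head",RF.inv().apply(tri(ss(c,d),tt(a,b))-O)*1000)
for a,b,c,d in[(136,124,539,168),(288,111,651,97)]: print("slot top end",RF.inv().apply(tri(ss(c,d),tt(a,b))-O)*1000)
for n in("top","scene"):
    A=cv2.imread(f"pics/{n}0.png");B=read_camera(n)[:,:,::-1]
    d=(cv2.absdiff(A,np.ascontiguousarray(B)).max(2)>40)
    for nm,p,h in(("timer",(302,268) if n=="top" else (368,273),14),("orange",(232,154) if n=="top" else (210,225),16),("b100",(408,265) if n=="top" else (451,197),14)):
        print(n,nm,d[p[1]-h:p[1]+h,p[0]-h:p[0]+h].mean())
cv2.imwrite("pics/s7.png",B)
E
```

```text
18.25 [ 0.48950684 -0.07356919  0.17782817] [ 0.32415122 -0.02755793  0.45323145] [ 0.02405053 -0.00723295  0.02559106  0.0031921  -0.08914222  0.00611344]
corner [54.18257802 78.91555097  1.94701501]
corner [ 54.11731645 -81.19642792  -0.10231657]
head [25.30407016 55.08508349 10.1086512 ]
head [ 25.54475376 -54.85158653  10.66541934]
slot top end [76.57694097 54.28935597 -1.54917224]
slot top end [ 76.77937454 -55.60454734  -1.10772224]
top timer 0.2181122448979592
top orange 0.0
top b100 0.48086734693877553
scene timer 0.24744897959183673
scene orange 0.0
scene b100 0.0
```

View pics/s7.png

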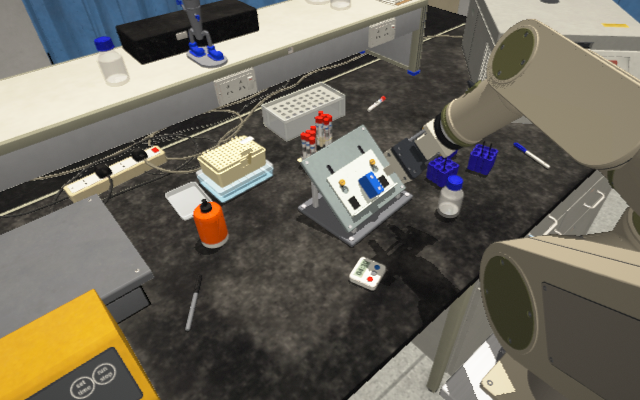

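The heads are at about 25.4 mm (26 is home), and the plate's upper corners are at 54 mm of a nominal 55. The bottles and timer stand where they were, and the force on the gripper is zero.

```bash
python3 -c "from plant import *; print(close_job())"
```

```text
the job is handed in; nothing more can be done
None
```

The job is handed in: the holder hangs flat on both screws, slid down with them to the lower stop (heads within about 1 mm of it by camera) and released, with the bottles and timer where they were.

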